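Move a calibration plate to the fold-out hook and fold the emptied hook away

TASK

Swing the empty, folded hook fully out from its stand, move the framed calibration plate from the other hook onto it and let it hang there freely, then fold the emptied hook flat and press it home with about 16 N for half a second so that its sprung catch takes. Swing and press the hooks with a fingertip rather than gripping them, never put more than 20 N on a hook or its stand, hang the plate gently, and leave the other things on the bench where they are.

Things in the scene. Friction and masses are not known exactly. Their poses are not given: they have to be found in the camera images.
- standA: Grey hook stand whose swung-out hook carries the plate at first. Origin: on the table, under the middle of its upright plate, which is 150 mm along its x, 12 mm thick in y; its face looks to its -y. Plate top: z = 203 mm from x = -75 to +5 mm, but only 165 mm beyond x = +5 mm (a notch that gives a finger room behind the folded hook's free end). Foot 150 x 90 x 10 mm, fixed.
- standB: Like stand A; its hook is folded and empty at first. Origin: on the table, under the middle of its upright plate, which is 150 mm along its x, 12 mm thick in y; its face looks to its -y. Plate top: z = 203 mm from x = -75 to +5 mm, but only 165 mm beyond x = +5 mm (a notch that gives a finger room behind the folded hook's free end). Foot 150 x 90 x 10 mm, fixed.
- hookA (a joint): Angle (rad) of stand A's hook: 0 = flat along the face (arm to the stand's +x), 1.57 = straight out (arm to its -y). Steel bar 108 mm long from the axis, 8 mm wide, z = 195 to 205 mm; its last 8 mm turn up to z = 222 mm. Stiff hinge (0.22 N m, 2.6 N at 85 mm), stays where left. Push with shut fingertips beside it: from behind (notch) to open, from in front to fold.
- hookB (a joint): Angle (rad) of stand B's hook: 0 = flat along the face (arm to the stand's +x), 1.57 = straight out (arm to its -y). Steel bar 108 mm long from the axis, 8 mm wide, z = 195 to 205 mm; its last 8 mm turn up to z = 222 mm. Stiff hinge (0.22 N m, 2.6 N at 85 mm), stays where left. Push with shut fingertips beside it: from behind (notch) to open, from in front to fold.
- pivotA (a point): Point fixed on stand A (stand axes, at its x = -50, y = -20, z = 200 mm): the hook's vertical hinge axis with its set-out stud screwed fully in. The stud sets the whole hook 0 to 28 mm farther out to the stand's -y: not measured, different on each stand and day, so find contact by feel. Hinge block 24 x 22 mm, z = 165 to 205 mm.
- pivotB (a point): Point fixed on stand B (stand axes, at its x = -50, y = -20, z = 200 mm): the hook's vertical hinge axis with its set-out stud screwed fully in. The stud sets the whole hook 0 to 28 mm farther out to the stand's -y: not measured, different on each stand and day, so find contact by feel. Hinge block 24 x 22 mm, z = 165 to 205 mm.
- seatA (a joint): how far (m) the sprung hinge block of stand A is pressed in towards its plate (to the stand's +y): 0 at rest, spring 8 N per mm, springs back by itself. Pressing on the folded hook in that direction presses it in; the catch takes once it has been held 1.6 mm in (13 N) or deeper.
- plate: Calibration plate in an aluminium frame, 70 (its x) x 12 (y) x 142 mm tall, 0.15 to 0.3 kg. Origin: centre of the underside. Solid with a glass grid below z = 50 mm; above it a window, z = 50 to 92 mm, 46 mm wide, that the hook passes through along y; shoulders at z = 102 mm; grip tab 30 (x) x 12 mm (y), z = 102 to 142 mm.
- window (a point): Middle of the plate's window's upper edge (92 mm above its underside), which rests on the hook's top, so the underside hangs 113 mm above the table, at first 84 to 96 mm out from the middle of stand A's upright plate. The upturned end passes through the window when the plate is lifted 20 to 28 mm.
- lens: Bystander: black lens barrel, 42 mm diameter, 55 mm tall, not to be moved
- slide_tray: Bystander: grey tray 90 x 120 x 30 mm, not to be moved
- extension_ring: Bystander: aluminium ring 46 mm wide, 12 mm tall, not to be moved
- screwdriver: Bystander: screwdriver lying along its x, not to be moved
- cleaner: Bystander: small white bottle, 44 mm diameter, 110 mm tall, not to be moved
- slide_box: Bystander: grey box 100 x 75 x 35 mm, not to be moved
Not all that is in view belongs to the job. What is shaped like the standA but yellow is not meant. There is more than one size of the plate; the job needs the smaller.

How it is judged (in metres and radians):
On the way, in this order (a step that is already met when the one before it is completed fails the run):
1. stand B's hook swung out (beyond 1.4 rad) (value of joint hookB above 1.4 rad), for 0.1 s.
2. the plate hangs on stand B's hook, let go of and at rest (contact force between plate and standB above 0.7 N and contact force between plate and the fingers below 0.1 N and linear speed of plate below 0.06 m/s and angle between plate's own z axis and vertical below 0.3 rad and x of window in the frame of standB between -0.085 and -0.015 m and y of window in the frame of standB between -0.155 and -0.03 m and z of window in the frame of standB between 0.198 and 0.215 m and value of joint hookB above 1.35 rad), for 0.2 s.
3. stand A's emptied hook folded flat and pressed home, its hinge block 1.6 mm in or more (13 N), for 0.3 s (value of joint hookA below 0.06 rad and value of joint seatA above 0.0016 m), for 0.3 s.
At the end, for the whole second after the job is handed in: The plate hangs freely on stand B's hook by the top of its window (upright within 0.3 rad, at rest, 30 to 155 mm out from the middle of the stand's plate), stand B's hook stays swung out (over 1.35 rad), and stand A's hook is folded flat (under 0.06 rad) (all of step 2 and value of joint hookA below 0.06 rad); the robot touches nothing.
It fails at once if stand A or its hook loaded with more than 20 N (contact force between anything else and standA above 20 N).
It fails at once if stand B or its hook loaded with more than 20 N (contact force between anything else and standB above 20 N).
It fails at once if the plate dropped (height (world z) of plate below 0.06 m).
It fails at once if a bystander moved more than 20 mm (distance of any of lens, slide_tray, extension_ring, screwdriver, cleaner, slide_box from where it was at the start of the episode above 0.02 m).
It also fails if it takes over 72 s, if anything falls off the work surface, if the arm or the gripper's body presses on something with over 40 N, if the wrist force passes 120 N, or if a joint passes its speed limit or range.

ROBOT

A 6-joint arm with a two-finger parallel gripper is mounted at the origin on the work surface. World frame = base frame: x ahead of the robot, y to its left, z up, the work surface at z = 0. Lengths are in m, angles in degrees, forces in N, time in s.
With the tool pointing down it reaches from about 0.35 to 0.925 m from the base axis. Payload 6.4 kg.
Tool frame: the origin (TCP) lies on the centre line of the jaws, within the pads' length; the fingertips stand 14 mm ahead of it and the grasp point (between the pads) lies 5 mm behind it (env.finger_overhang is the distance from the TCP to the fingertips, in m); z points along the fingers, y is the direction in which the jaws open and shut (so a half turn about z gives the same grasp; the last joint's range is limited). The gripper opens to 85 mm and grips with 20 to 120 N. Pads are 22 mm wide; open, the fingers measure 114 mm over their backs; the gripper's body (76 mm by 85 mm) begins 54 mm behind the grasp point. The pads swing forward as they close: fully open they stand 13 mm farther back than shut.
Start: joints at [-74.777, 14.043, 89.255, -0, 76.702, -9.975], TCP at [0.277, -0.588, 0.245] pointing down, gripper open.
Joint ranges: [-179.41, 179.41], [-58.25, 129.5], [7.25, 145.43], [-54.29, 234.29], [11.92, 165.04], [-157.13, 157.13]. Speed limits (degrees/s): [147.25, 147.25, 180, 180, 180, 180].

INTERFACE

Orientations are given as a 3x3 rotation matrix whose columns are the frame's x, y, z axes.
In Python, from station import env gives the robot as it stands. The module is installed in compiled form; this text tells all that it offers.
- The arm moves only by the shell command python3 -m pendant 'ROWS' [FORCE]. ROWS is JSON, a list that holds one entry, the list of rows, each a list of 7 numbers: the shift along the tool's x, y, z in units of 80 cm (1.0 is 80 cm), then the turn, a rotation vector about the tool's x, y, z in units of 1.5 rad (1.0 is 1.5 rad), then the opening, from -1 (shut) to 1 (fully open), so that 0 is half open. In form: [[[dx, dy, dz, wx, wy, wz, gripper], ...]]. A call has 1 to 8 rows; each row is the pose to reach, as a shift and turn from the pose measured when the call began, along the tool's axes at that moment; what a row does not reach only later rows make up. A row lasts 1/12 s, in which the tool goes at most 41.7 mm and 7.16 degrees, less where a joint would pass 70% of its speed; a pose out of reach is approached as far as the arm can. A call with a number of a shift or a turn outside -1 to 1 is refused whole. A call with a gripper value outside its range is refused whole. The fingers move at their own pace and stop on an object; FORCE is the grip in N (left out, the last holds). Time passes only in rows, so rows that repeat a pose let the fingers close. It gives the time, the measured TCP pose, the force and the opening at its end, in the units of the state.
- env.sense(): the state, without advancing time (a new reading comes with each control period).
- env.camera(name): name is "scene" or "top" or "wrist"; returns a dict with "pixels" (480x640x3 uint8, red, green, blue), "mtx" (3x3 intrinsics, pixels), "rvec" (rotation vector, rad) and "tvec" (3), from world to camera coordinates, as OpenCV has them. Camera axes: x right, y down, z forward; pixel columns grow to the right and rows downward; lengths in m; the calibration is good to about 2 mm. The wrist camera is an equidistant fisheye: a pixel r from the principal point sees the ray r / f radians off the axis. A picture is of the moment at which its call begins. There is no depth.
- env.close_job(): hands the job in, once; it reports no verdict.
The state is a dict: "time": time; "joint_positions": joint angles; "dq": joint speeds; "joint_torque": joint torques, N m; "position": TCP position; "eef_rot": TCP orientation; "force": force on the tool from outside, world axes, zero at the start; "wrist_torque": the same for the moment, N m; "opening": finger opening in m.
Only numpy, scipy, OpenCV 4.12 (cv2) and the standard library are available. Lean on these libraries where they do the work, as an engineer would, in place of code of your own. Each camera call takes 0.05 s, during which the arm holds its last target. There are 200 camera calls.

## Working session

There is one attempt and no reset: what is moved stays moved. The work goes in short steps, Python scripts to look and compute and a shell command to move; the robot and the scene stay as the last step left them, time stands still between calls to the robot, and variables do not carry over. Pictures are saved under pics/ and viewed, about 8 in all and at most 12, crops included, and the job is handed in when it is done.

```bash
mkdir -p pics; ls; python3 - <<'E'
from station import env
import cv2,numpy as np
s=env.sense();print(s)
for n in ("scene","top"):
    c=env.camera(n);cv2.imwrite(f"pics/{n}0.png",c["pixels"][:,:,::-1]);print(n,c["mtx"],c["rvec"],c["tvec"])
    np.savez(f"pics/{n}0.npz",**c)
E
```

```text
pics
{'time': 0.0, 'joint_positions': array([-7.47775935e+01,  1.40870237e+01,  8.93249206e+01, -1.20804661e-04,
        7.67025467e+01, -9.97450309e+00]), 'dq': array([-0.00204617, -0.03568257,  0.03271714,  0.05270744,  0.01279839,
        0.01830789]), 'joint_torque': array([-8.93334618e-04, -4.29509747e+01, -3.26133299e+01, -1.66746381e-04,
        5.43571135e-03,  1.41842676e-05]), 'position': array([ 0.27659418, -0.5876227 ,  0.24414779]), 'eef_rot': array([[ 9.04849900e-01,  4.25730409e-01, -5.26651372e-04],
       [ 4.25730596e-01, -9.04847912e-01,  1.92759254e-03],
       [ 3.44095364e-04, -1.96839352e-03, -9.99998004e-01]]), 'force': array([-0.45280959, -0.188882  ,  0.71075557]), 'wrist_torque': array([-0.01494619,  0.0070551 ,  0.01191827]), 'opening': 0.08514488548786725}
scene [[507.99507351   0.         318.1963307 ]
 [  0.         507.99507351 233.89097561]
 [  0.           0.           1.        ]] [ 0.88410089  2.33128749 -1.27508118] [ 0.377109   -0.06636576  1.44618558]
top [[570.682406     0.         316.46753871]
 [  0.         570.682406   244.68343065]
 [  0.           0.           1.        ]] [ 2.17047244 -2.19427192  0.09059694] [0.03576165 0.48549466 1.49893707]
```

View pics/scene0.png

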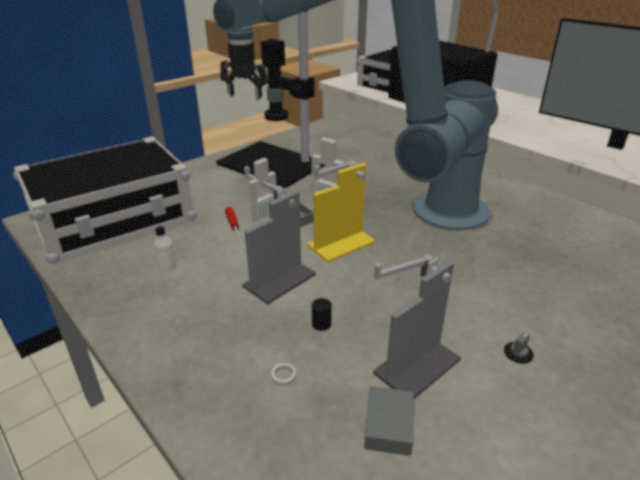

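View pics/top0.png

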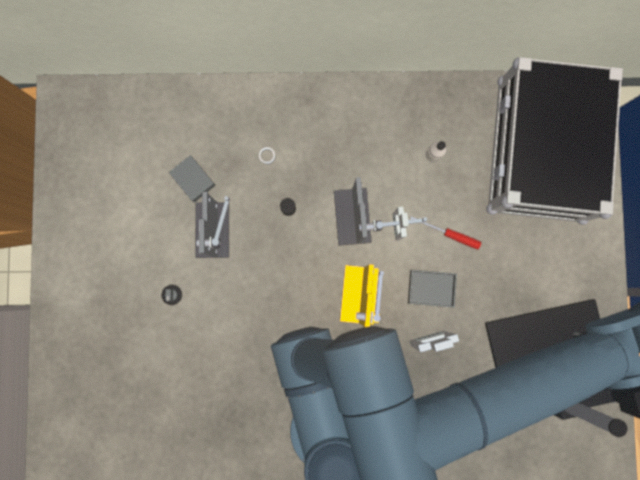

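Scene: stand A at about (275,250) carries the plate, stand B at (420,335) has the folded hook, and the yellow decoy is at (340,215). Top: A's plate is at (400,222), A's upright at (362,210), B's upright at (205,225) with hook (212,243)→(226,200). I'll enlarge both stands for corner picking.

```bash
python3 - <<'E'
import cv2,numpy as np
p=np.load("pics/top0.npz")["pixels"][:,:,::-1]
a=cv2.resize(p[170:270,325:425],(600,600)[::1],interpolation=cv2.INTER_CUBIC)[:,:]
b=cv2.resize(p[180:270,180:250],None,fx=6,fy=6,interpolation=cv2.INTER_CUBIC)
a=cv2.resize(p[170:260,325:455-45],None,fx=4.6,fy=6,interpolation=cv2.INTER_CUBIC)
a=cv2.resize(p[170:260,325:425],None,fx=3.8,fy=6*.633,interpolation=cv2.INTER_CUBIC)
b=cv2.resize(p[180:270,180:250],None,fx=3.8,fy=6*.633,interpolation=cv2.INTER_CUBIC)
im=np.hstack([a,b[:a.shape[0]]]);print(im.shape)
cv2.imwrite("pics/crop0.png",im)
E
cat > h.py <<'E'
import numpy as np,cv2
from station import env
def ray(c,u,v):
    R=cv2.Rodrigues(np.array(c["rvec"]))[0];C=-R.T@np.ravel(c["tvec"])
    d=R.T@np.linalg.inv(c["mtx"])@[u,v,1.];return C,d
def onz(c,u,v,z):
    C,d=ray(c,u,v);return C+d*(z-C[2])/d[2]
def proj(c,P):
    return cv2.projectPoints(np.array(P,float).reshape(-1,1,3),c["rvec"],c["tvec"],c["mtx"],None)[0][:,0]
E
```

```text
(342, 646, 3)
```

View pics/crop0.png

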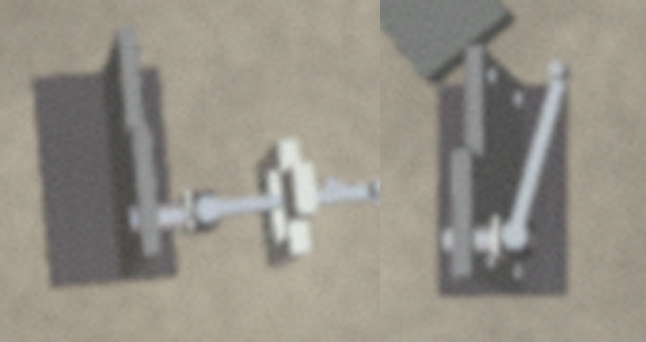

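```bash
cat > m1.py <<'E'
from h import *
c=dict(np.load("pics/top0.npz"))
A=lambda x,y,z:onz(c,325+x/3.8,170+y/3.8,z)
B=lambda x,y,z:onz(c,180+(x-380)/3.8,180+y/3.8,z)
np.set_printoptions(precision=4,suppress=True)
for n,F,foot,hi,lo,hook in(("A",A,[(33,80),(158,70),(178,275),(52,287)],[(143,130),(152,255)],[(128,30),(135,130)],[(207,208),(377,190)]),
  ("B",B,[(440,88),(567,88),(567,295),(440,295)],[(461,152),(461,277)],[(474,47),(475,152)],[(515,236),(557,75)])):
    f=np.array([F(*p,.01) for p in foot]);print(n,"foot",f.mean(0),"dx",f[0]-f[3],f[1]-f[2],"dy",f[1]-f[0],f[2]-f[3])
    h=np.array([F(*p,.203) for p in hi]);l=np.array([F(*p,.165) for p in lo]);print("hi",h,"lo",l)
    d=l[0]-h[1];print("upright mid",(l[0]+h[1])/2,"len",np.linalg.norm(d[:2]),"yaw of x",np.degrees(np.arctan2(d[1],d[0])))
    k=[F(*hook[0],.205),F(*hook[1],.222)];print("hook",k,"len",np.linalg.norm((k[1]-k[0])[:2]),"dir",np.degrees(np.arctan2(*(k[1]-k[0])[1::-1])))
print("tab top",A(303,190,.255), "tab corners",[A(x,y,.255)[:2] for x,y in((288,163),(312,163),(317,212),(292,215))])
E
python3 m1.py
```

```text
A foot [ 0.5609 -0.0678  0.01  ] dx [0.1475 0.0114 0.    ] [0.1462 0.0115 0.    ] dy [ 0.0062 -0.0889  0.    ] [ 0.0075 -0.0889  0.    ]
hi [[ 0.5655 -0.0784  0.203 ]
 [ 0.4878 -0.0826  0.203 ]] lo [[ 0.6358 -0.0732  0.165 ]
 [ 0.5713 -0.0766  0.165 ]]
upright mid [ 0.5618 -0.0779  0.184 ] len 0.1482828427804402 yaw of x 3.62275649827098
hook [array([ 0.5163, -0.1168,  0.205 ]), array([ 0.5243, -0.2186,  0.222 ])] len 0.1020878496152422 dir -85.51643602862995
B foot [0.5283 0.3087 0.01  ] dx [0.1468 0.0008 0.    ] [0.1468 0.0002 0.    ] dy [-0.001  -0.0899  0.    ] [-0.001  -0.0892  0.    ]
hi [[0.5322 0.3004 0.203 ]
 [0.4549 0.3001 0.203 ]] lo [[0.6042 0.3001 0.165 ]
 [0.5368 0.2991 0.165 ]]
upright mid [0.5295 0.3001 0.184 ] len 0.1492919972144195 yaw of x -0.00022002976433583646
hook [array([0.4796, 0.2666, 0.205 ]), array([0.5764, 0.2384, 0.222 ])] len 0.10084150298754714 dir -16.26889949779179
tab top [ 0.5207 -0.1683  0.255 ] tab corners [array([ 0.537 , -0.1597]), array([ 0.5368, -0.174 ]), array([ 0.5075, -0.1763]), array([ 0.5059, -0.1614])]
```

Positions found: stand A at (0.562, -0.078), yaw about 4°; stand B at (0.529, 0.300), yaw 0°; hook B is at about 16°. I'm going to B first, and the helper below works out the shifts.

```bash
cat >> h.py <<'E'
from scipy.spatial.transform import Rotation as Ro
def Rd(yaw):
    a=np.radians(yaw);return np.array([[np.cos(a),np.sin(a),0],[np.sin(a),-np.cos(a),0],[0,0,-1.]])
def units(wps,P=None,R=None):
    """wps: (x,y,z,yaw); from pose P,R (default measured) to move units"""
    s=env.sense();P=s["position"] if P is None else np.array(P);R=s["eef_rot"] if R is None else R
    for w in wps:
        d=R.T@(np.array(w[:3])-P)/.8;r=Ro.from_matrix(R.T@Rd(w[3])).as_rotvec()/1.5
        print(w,"->",",".join("%.4f"%v for v in [*d,*r]))
def st():
    s=env.sense();print("t %.2f"%s["time"],"pos",s["position"].round(4),"yaw %.1f"%np.degrees(np.arctan2(s["eef_rot"][1,0],s["eef_rot"][0,0])),"F",s["force"].round(2),"op %.4f"%s["opening"],"q",s["joint_positions"].round(0))
E
python3 - <<'E'
from h import *
units([(.35,-.45,.38,30),(.48,-.1,.42,50)])
print("second");units([(.565,.273,.30,74),(.565,.273,.197,74)],(.48,-.1,.42),Rd(50))
E
```

```text
(0.35, -0.45, 0.38, 30) -> 0.1563,-0.1169,-0.1694,-0.0012,-0.0002,-0.0559
(0.48, -0.1, 0.42, 50) -> 0.4896,-0.4437,-0.2187,-0.0011,-0.0004,-0.2886
second
(0.565, 0.273, 0.3, 74) -> 0.4255,-0.2183,0.1500,0.0000,0.0000,-0.2793
(0.565, 0.273, 0.197, 74) -> 0.4255,-0.2183,0.2787,0.0000,0.0000,-0.2793
```

```bash
python3 -m pendant '[[[0.156,-0.117,-0.169,0,0,-0.056,-1],[0.156,-0.117,-0.169,0,0,-0.056,-1],[0.156,-0.117,-0.169,0,0,-0.056,-1],[0.156,-0.117,-0.169,0,0,-0.056,-1],[0.156,-0.117,-0.169,0,0,-0.056,-1],[0.49,-0.444,-0.219,-0.001,0,-0.289,-1],[0.49,-0.444,-0.219,-0.001,0,-0.289,-1],[0.49,-0.444,-0.219,-0.001,0,-0.289,-1]]]' 40
python3 -c "
from h import *;st();units([(.48,-.1,.42,50),(.565,.273,.30,74)])"
```

```text
time: 0.77
position: [0.3933, -0.3319, 0.3934]
eef_rot: [[0.638, 0.77, 0.001], [0.77, -0.638, 0.0], [0.001, 0.0, -1.0]]
force: [1.6, 0.7, 0.3]
opening: 0.0001
t 0.77 pos [ 0.3933 -0.3319  0.3934] yaw 50.3 F [1.61 0.75 0.27] op 0.0001 q [-53.  -9.  98.   0.  91. -13.]
(0.48, -0.1, 0.42, 50) -> 0.2923,-0.1016,-0.0330,0.0002,-0.0005,0.0038
(0.565, 0.273, 0.3, 74) -> 0.7188,-0.3176,0.1172,0.0003,-0.0005,-0.2755
```

```bash
python3 -m pendant '[[[0.292,-0.102,-0.033,0,0,0,-1],[0.292,-0.102,-0.033,0,0,0,-1],[0.292,-0.102,-0.033,0,0,0,-1],[0.292,-0.102,-0.033,0,0,0,-1],[0.292,-0.102,-0.033,0,0,0,-1],[0.292,-0.102,-0.033,0,0,0,-1],[0.719,-0.318,0.0,0,0,-0.276,-1],[0.719,-0.318,0.0,0,0,-0.276,-1]]]' | head -2
python3 -c "
from h import *;st();units([(.565,.273,.30,74)])"
```

```text
time: 1.43
position: [0.4981, -0.0174, 0.4144]
t 1.43 pos [ 0.4981 -0.0174  0.4144] yaw 65.0 F [ 0.17 -0.12 -0.52] op -0.0003 q [-15. -12.  98.   0.  94.  10.]
(0.565, 0.273, 0.3, 74) -> 0.3642,-0.0779,0.1431,0.0008,-0.0004,-0.1049
```

```bash
python3 -m pendant '[[[0.364,-0.078,0.143,0,0,-0.105,-1],[0.364,-0.078,0.143,0,0,-0.105,-1],[0.364,-0.078,0.143,0,0,-0.105,-1],[0.364,-0.078,0.143,0,0,-0.105,-1],[0.364,-0.078,0.143,0,0,-0.105,-1],[0.364,-0.078,0.143,0,0,-0.105,-1],[0.364,-0.078,0.143,0,0,-0.105,-1],[0.364,-0.078,0.143,0,0,-0.105,-1]]]' | head -2
python3 - <<'E'
from h import *
st()
for n in ("wrist","scene"):
    c=env.camera(n);np.savez(f"pics/{n}1.npz",**c)
    p=c["pixels"][:,:,::-1]
    cv2.imwrite(f"pics/{n}1.png",p if n=="wrist" else cv2.resize(p[190:400,340:520],None,fx=3,fy=3))
P=np.array([.4796,.2666,0]);h=.0
def way(th,r,off):
    t=np.radians(th);hh=np.array([np.cos(t),-np.sin(t),0]);p=np.array([-np.sin(t),-np.cos(t),0])
    return (*(P+r*hh-off*p+[0,0,.197]),90-th)
units([(.565,.273,.197,74),way(16,.08,.02),way(16,.08,.015)])
E
```

```text
time: 2.1
position: [0.5641, 0.2758, 0.2976]
t 2.10 pos [0.5641 0.2758 0.2976] yaw 74.1 F [ 0.34  0.03 -0.97] op 0.0004 q [16.  9. 90.  0. 81. 32.]
(0.565, 0.273, 0.197, 74) -> -0.0029,0.0035,0.1239,-0.0028,0.0012,0.0031
(np.float64(0.5620136827914055), np.float64(0.26377424545340644), np.float64(0.197), 74) -> -0.0150,0.0030,0.1240,-0.0028,0.0012,0.0031
(np.float64(0.5606354960123205), np.float64(0.25896793697371484), np.float64(0.197), 74) -> -0.0213,0.0030,0.1240,-0.0028,0.0012,0.0031
```

View pics/wrist1.png

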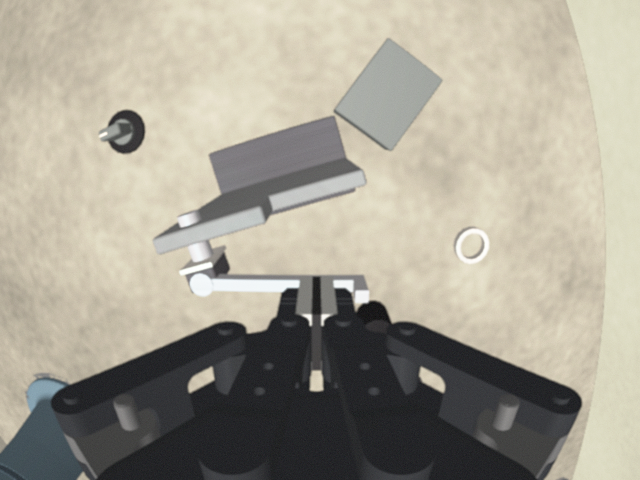

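The wrist view shows hook B from hinge (203,285) to tip (363,288), with the shut fingertips at about (317,285) above it. I'll cast those rays for a finer position.

```bash
cat >> h.py <<'E'
def wz(c,u,v,z):
    K=c["mtx"];x=(u-K[0,2])/K[0,0];y=(v-K[1,2])/K[1,1];r=np.hypot(x,y)
    d=np.array([x/r*np.sin(r),y/r*np.sin(r),np.cos(r)])
    R=cv2.Rodrigues(np.array(c["rvec"]))[0];C=-R.T@np.ravel(c["tvec"]);d=R.T@d
    return C+d*(z-C[2])/d[2]
E
python3 - <<'E'
from h import *
c=dict(np.load("pics/wrist1.npz"))
print("pivot",wz(c,203,285,.205),"arm top edges",wz(c,250,276,.205),wz(c,250,291,.205),"tip top",wz(c,362,293,.222),"tip near",wz(c,340,279,.205))
print("upright hi left/right mid-top",wz(c,156,245,.203),wz(c,268,212,.203),wz(c,364,178,.165))
g=cv2.cvtColor(c["pixels"],cv2.COLOR_RGB2GRAY);print(g[262:304:2,250],g[262:304:2,340])
E
```

```text
pivot [0.48261979 0.26748785 0.205     ] arm top edges [0.51621559 0.26538058 0.205     ] [0.51265708 0.25528073 0.205     ] tip top [0.58323987 0.24193576 0.222     ] tip near [0.57191101 0.24769839 0.205     ]
upright hi left/right mid-top [0.45915196 0.30242862 0.203     ] [0.54029213 0.30207707 0.203     ] [0.6064128 0.3009514 0.165    ]
[202 201 203 201 203 201 171 122 136 234 246 244 245 245 242 216 211 212
 211 207 205] [201 199 201 199 199 203 179 131 130 216 246 246 243 119  35  37  38  36
  53  40  45]
```

```bash
python3 -m pendant '[[[-0.002,0.0035,0.04,-0.003,0.001,0.003,-1],[-0.002,0.0035,0.08,-0.003,0.001,0.003,-1],[-0.002,0.0035,0.11,-0.003,0.001,0.003,-1],[-0.002,0.0035,0.124,-0.003,0.001,0.003,-1],[-0.002,0.0035,0.124,-0.003,0.001,0.003,-1],[-0.002,0.0035,0.124,-0.003,0.001,0.003,-1]]]' | sed -n '1,2p;4p'
python3 -m pendant '[[[-0.004,0,0,0,0,0,-1],[-0.008,0,0,0,0,0,-1],[-0.012,0,0,0,0,0,-1]]]' | sed -n '1,2p;4p'
python3 -m pendant '[[[-0.003,0,0,0,0,0,-1],[-0.006,0,0,0,0,0,-1],[-0.008,0,0,0,0,0,-1]]]' | sed -n '1,2p;4p'
python3 -c "from h import *;st()"
```

```text
time: 2.7
position: [0.5655, 0.2733, 0.1976]
force: [0.3, 0.1, -0.6]
time: 2.95
position: [0.5638, 0.2639, 0.1998]
force: [-0.0, 0.2, -0.7]
time: 3.2
position: [0.5626, 0.2579, 0.2006]
force: [2.0, 3.6, -0.4]
t 3.20 pos [0.5626 0.2579 0.2006] yaw 74.0 F [ 2.02  3.58 -0.38] op 0.0005 q [14. 12. 96.  0. 71. 30.]
```

```bash
cat > arc.py <<'E'
from h import *;import sys
P=np.array([.481,.267,.197]);r=.08
def way(th,off):
    t=np.radians(th);hh=np.array([np.cos(t),-np.sin(t),0]);p=np.array([-np.sin(t),-np.cos(t),0])
    return tuple((P+r*hh-off*p).round(4))+(90-th,)
E
python3 - <<'E'
from arc import *
units([way(t,.014) for t in (20,24,28,32,36,40)])
E
```

```text
(np.float64(0.561), np.float64(0.2528), np.float64(0.197), 70) -> -0.0067,-0.0002,0.0044,0.0035,-0.0023,0.0461
(np.float64(0.5598), np.float64(0.2473), np.float64(0.197), 66) -> -0.0137,0.0003,0.0044,0.0035,-0.0024,0.0927
(np.float64(0.5582), np.float64(0.2418), np.float64(0.197), 62) -> -0.0208,0.0003,0.0044,0.0034,-0.0026,0.1392
(np.float64(0.5563), np.float64(0.2365), np.float64(0.197), 58) -> -0.0279,-0.0002,0.0043,0.0033,-0.0027,0.1857
(np.float64(0.554), np.float64(0.2313), np.float64(0.197), 54) -> -0.0349,-0.0011,0.0043,0.0032,-0.0028,0.2323
(np.float64(0.5513), np.float64(0.2263), np.float64(0.197), 50) -> -0.0418,-0.0027,0.0043,0.0031,-0.0029,0.2788
```

```bash
python3 -m pendant '[[[-0.0067,-0.0002,0.0044,0.003,-0.002,0.046,-1],[-0.0137,0.0003,0.0044,0.003,-0.002,0.093,-1],[-0.0208,0.0003,0.0044,0.003,-0.003,0.139,-1],[-0.0279,-0.0002,0.0043,0.003,-0.003,0.186,-1],[-0.0349,-0.0011,0.0043,0.003,-0.003,0.232,-1],[-0.0418,-0.0027,0.0043,0.003,-0.003,0.279,-1]]]' | sed -n '1,2p;4p'
python3 - <<'E'
from arc import *
st();units([way(t,.014) for t in (44,48,52,56,60,64,68,72)])
E
```

```text
time: 3.7
position: [0.5516, 0.2268, 0.1979]
force: [-0.3, 3.7, 1.5]
t 3.70 pos [0.5516 0.2268 0.1979] yaw 49.8 F [-0.26  3.75  1.54] op -0.0003 q [ 11.  10. 100.   0.  71.  52.]
(np.float64(0.5483), np.float64(0.2215), np.float64(0.197), 46) -> -0.0077,0.0011,0.0011,0.0002,-0.0015,0.0441
(np.float64(0.5449), np.float64(0.2169), np.float64(0.197), 42) -> -0.0148,0.0016,0.0011,0.0001,-0.0015,0.0907
(np.float64(0.5413), np.float64(0.2126), np.float64(0.197), 38) -> -0.0218,0.0016,0.0011,0.0001,-0.0015,0.1372
(np.float64(0.5373), np.float64(0.2085), np.float64(0.197), 34) -> -0.0290,0.0011,0.0011,0.0000,-0.0015,0.1837
(np.float64(0.5331), np.float64(0.2047), np.float64(0.197), 30) -> -0.0360,0.0002,0.0010,-0.0000,-0.0015,0.2303
(np.float64(0.5287), np.float64(0.2012), np.float64(0.197), 26) -> -0.0429,-0.0012,0.0010,-0.0001,-0.0015,0.2768
(np.float64(0.5239), np.float64(0.1981), np.float64(0.197), 22) -> -0.0497,-0.0033,0.0010,-0.0001,-0.0015,0.3234
(np.float64(0.519), np.float64(0.1952), np.float64(0.197), 18) -> -0.0564,-0.0056,0.0010,-0.0002,-0.0015,0.3699
```

```bash
python3 -m pendant '[[[-0.0077,0.0011,0.0011,0,-0.001,0.044,-1],[-0.0148,0.0016,0.0011,0,-0.001,0.091,-1],[-0.0218,0.0016,0.0011,0,-0.001,0.137,-1],[-0.029,0.0011,0.0011,0,-0.001,0.184,-1],[-0.036,0.0002,0.001,0,-0.001,0.23,-1],[-0.043,-0.0012,0.001,0,-0.001,0.277,-1],[-0.05,-0.0033,0.001,0,-0.001,0.323,-1],[-0.0564,-0.0056,0.001,0,-0.001,0.37,-1]]]' | sed -n '1,2p;4p'
python3 - <<'E'
from arc import *
st();units([way(t,.014) for t in (76,80,83,86,88,90)])
c=env.camera("top");np.savez("pics/top2.npz",**c);cv2.imwrite("pics/top2.png",cv2.resize(c["pixels"][150:290,170:270,::-1],None,fx=4,fy=4))
E
```

```text
time: 4.37
position: [0.5196, 0.1955, 0.198]
force: [2.4, 3.1, 0.7]
t 4.37 pos [0.5196 0.1955 0.198 ] yaw 17.8 F [2.41 3.08 0.66] op 0.0000 q [  9.   4. 106.   0.  70.  81.]
(np.float64(0.5139), np.float64(0.1928), np.float64(0.197), 14) -> -0.0078,0.0010,0.0012,-0.0007,-0.0024,0.0440
(np.float64(0.5087), np.float64(0.1906), np.float64(0.197), 10) -> -0.0149,0.0016,0.0011,-0.0008,-0.0024,0.0905
(np.float64(0.5046), np.float64(0.1893), np.float64(0.197), 7) -> -0.0202,0.0016,0.0011,-0.0008,-0.0024,0.1254
(np.float64(0.5005), np.float64(0.1882), np.float64(0.197), 4) -> -0.0255,0.0013,0.0011,-0.0009,-0.0024,0.1604
(np.float64(0.4978), np.float64(0.1875), np.float64(0.197), 2) -> -0.0290,0.0011,0.0011,-0.0009,-0.0024,0.1836
(np.float64(0.495), np.float64(0.187), np.float64(0.197), 0) -> -0.0326,0.0007,0.0011,-0.0010,-0.0023,0.2069
```

```bash
python3 -m pendant '[[[-0.0078,0.001,0.0011,0,-0.002,0.044,-1],[-0.0149,0.0016,0.0011,0,-0.002,0.09,-1],[-0.0202,0.0016,0.0011,0,-0.002,0.125,-1],[-0.0255,0.0013,0.0011,0,-0.002,0.16,-1],[-0.029,0.0011,0.0011,0,-0.002,0.184,-1],[-0.0315,0.0007,0.0011,0,-0.002,0.207,-1],[-0.0315,0.0007,0.0011,0,-0.002,0.207,-1]]]' | sed -n '1,2p;4p'
python3 -c "from h import *;st()"
python3 -m pendant '[[[0.02,0,0,0,0,0,-1],[0.05,0,0,0,0,0,-1],[0.05,0,-0.05,0,0,0,-1],[0.05,0,-0.12,0,0,0,-1],[0.05,0,-0.15,0,0,0,-1],[0.05,0,-0.15,0,0,0,-1]]]' | sed -n '1,2p;4p'
python3 - <<'E'
from h import *
st()
c=env.camera("top");np.savez("pics/top2.npz",**c)
w=env.camera("wrist");np.savez("pics/wrist2.npz",**w)
cv2.imwrite("pics/w2.png",np.hstack([w["pixels"][100:400,60:460,::-1],cv2.resize(c["pixels"][170:270,180:280,::-1],(300,300))]))
E
```

```text
time: 5.0
position: [0.4963, 0.187, 0.1979]
force: [3.5, 1.0, -0.2]
t 5.00 pos [0.4963 0.187  0.1979] yaw -0.1 F [ 3.45  1.01 -0.24] op -0.0001 q [  8.   1. 109.   0.  70.  98.]
time: 5.5
position: [0.5393, 0.187, 0.3276]
force: [0.5, 0.2, 1.1]
t 5.50 pos [0.5393 0.187  0.3276] yaw 0.0 F [0.52 0.24 1.08] op -0.0000 q [ 8. -0. 96.  0. 83. 98.]
```

View pics/w2.png

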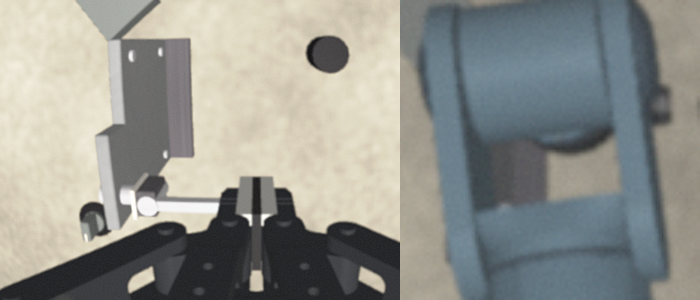

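The view (picture 5) shows hook B straight out: hinge at crop (148,206) and arm to (215,207), square to the upright.

```bash
python3 - <<'E'
from h import *
c=dict(np.load("pics/wrist2.npz"))
g=cv2.cvtColor(c["pixels"],cv2.COLOR_RGB2GRAY)
E=[]
for u in (228,240,252,264,274):
    col=g[290:330,u].astype(int);print(u,col[::2]);
    vs=np.where(col>225)[0]+290;v=vs.mean();E.append(wz(c,u,v,.205));print(vs.min(),vs.max(),E[-1])
d=E[-1]-E[0];print("dir",np.degrees(np.arctan2(d[1],d[0])))
print("pivot",wz(c,208,306,.205),"upright top",wz(c,61+100,234,.203),wz(c,173,310+15,.203))
print("to A:");units([(.53,.02,.40,4),(.521,-.168,.33,4)])
E
```

```text
228 [191 215 221 178 128 138 227 246 245 244 243 227 223 225 226 201  75  38
  42  41]
302 319 [0.47955855 0.2531944  0.205     ]
240 [218 220 219 200 136 132 215 246 245 244 244 231 220 222 221 224 193  72
  31  37]
303 312 [0.48094166 0.24372743 0.205     ]
252 [220 222 224 213 141 129 200 246 245 245 246 236 219 217 216 218 217 216
 217 218]
303 312 [0.48120343 0.23449191 0.205     ]
264 [221 220 221 218 148 128 192 246 246 247 246 238 218 216 214 215 216 218
 216 210]
303 313 [0.48100318 0.22538998 0.205     ]
274 [223 223 224 219 156 129 180 244 247 247 248 240 216 184  85  37  39  39
  40  39]
303 313 [0.481151   0.21785216 0.205     ]
dir -87.4201055448453
pivot [0.48129051 0.26894084 0.205     ] upright top [0.53740952 0.30174145 0.203     ] [0.46169318 0.30189197 0.203     ]
to A:
(0.53, 0.02, 0.4, 4) -> -0.0076,0.2082,-0.1001,-0.0006,-0.0045,-0.0466
(0.521, -0.168, 0.33, 4) -> -0.0194,0.4433,-0.0129,-0.0006,-0.0045,-0.0466
```

```bash
python3 -m pendant '[[[-0.008,0.208,-0.1,0,-0.004,-0.047,0],[-0.008,0.208,-0.1,0,-0.004,-0.047,0],[-0.008,0.208,-0.1,0,-0.004,-0.047,0],[-0.008,0.208,-0.1,0,-0.004,-0.047,0],[-0.0194,0.443,-0.05,0,-0.004,-0.047,0],[-0.0194,0.443,-0.013,0,-0.004,-0.047,0],[-0.0194,0.443,-0.013,0,-0.004,-0.047,0],[-0.0194,0.443,-0.013,0,-0.004,-0.047,0]]]' | sed -n '1,2p;4p'
python3 -m pendant '[[[0,0,0,0,0,0,0],[0,0,0,0,0,0,0]]]' | sed -n '1,2p;4p'
python3 - <<'E'
from h import *
st()
w=env.camera("wrist");np.savez("pics/wrist3.npz",**w)
cv2.imwrite("pics/w3.png",w["pixels"][100:420,100:560,::-1])
E
```

```text
time: 6.27
position: [0.5217, -0.1238, 0.3427]
force: [1.0, -0.3, -0.1]
time: 6.43
position: [0.52, -0.1252, 0.3389]
force: [-0.0, -0.5, -0.0]
t 6.43 pos [ 0.52   -0.1252  0.3389] yaw 3.9 F [-0.03 -0.49 -0.04] op 0.0424 q [-26.  -5. 100.   0.  86.  60.]
```

View pics/w3.png

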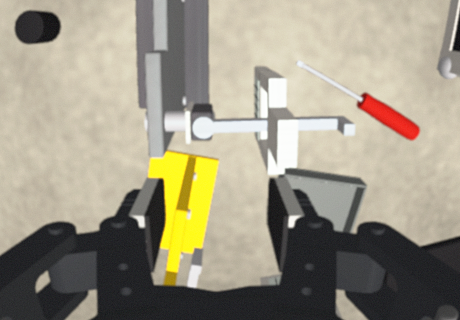

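The wrist view shows the plate at crop (255–297, 68–175), hook A at (203,127)→(350,128). I'll zoom in on the tab.

```bash
python3 - <<'E'
from h import *
w=dict(np.load("pics/wrist3.npz"))
cv2.imwrite("pics/w3z.png",cv2.resize(w["pixels"][150:290,340:470,::-1],None,fx=4,fy=4,interpolation=cv2.INTER_CUBIC))
E
```

```text
(no output)
```

View pics/w3z.png

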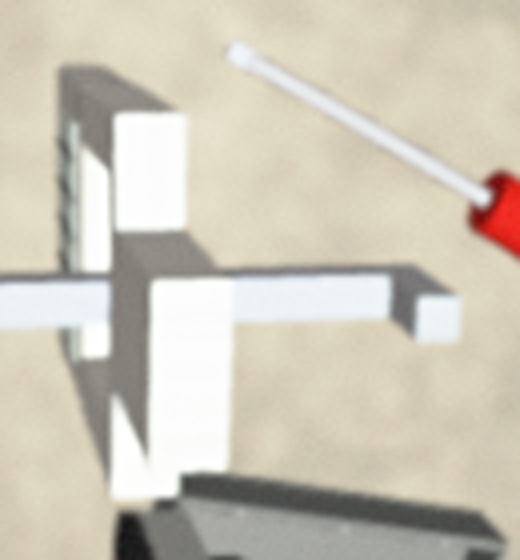

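Zoomed: tab-top corners are at (151,280), (233,280), (229,468) and (152,468).

```bash
python3 - <<'E'
from h import *
w=dict(np.load("pics/wrist3.npz"))
Z=lambda x,y,z:wz(w,340+x/4,150+y/4,z)
t=np.array([Z(x,y,.255) for x,y in((151,280),(233,280),(229,468),(152,468))]);print(t,t.mean(0))
print("shoulder",Z(114,112,.215),Z(186,112,.215))
print("hook",Z(0,305,.205),Z(350,297,.205),"tip",Z(438,320,.222),"pivot",wz(w,303,227,.205),"upright",wz(w,255,150,.203),wz(w,255,255,.203))
d=t[0]-t[3];print("yaw",np.degrees(np.arctan2(d[1],d[0])))
E
```

```text
[[ 0.53818328 -0.16067954  0.255     ]
 [ 0.53912369 -0.17317799  0.255     ]
 [ 0.50926407 -0.17651647  0.255     ]
 [ 0.5085447  -0.16430373  0.255     ]] [ 0.52377894 -0.16866943  0.255     ]
shoulder [ 0.55829717 -0.15844511  0.215     ] [ 0.55938328 -0.17102812  0.215     ]
hook [ 0.52018132 -0.1424126   0.205     ] [ 0.5265515  -0.20837451  0.205     ] tip [ 0.52747778 -0.22015501  0.222     ] pivot [ 0.51770923 -0.11542092  0.205     ] upright [ 0.5717039  -0.07747628  0.203     ] [ 0.49268333 -0.0800989   0.203     ]
yaw 6.971489864476515
```

```bash
python3 - <<'E'
from h import *
units([(.5235,-.1685,.30,6),(.5235,-.1685,.236,6)])
E
```

```text
(0.5235, -0.1685, 0.3, 6) -> -0.0001,0.0560,0.0502,-0.0034,0.0045,-0.0227
(0.5235, -0.1685, 0.236, 6) -> 0.0004,0.0564,0.1302,-0.0034,0.0045,-0.0227
```

```bash
python3 -m pendant '[[[0,0.056,0.02,-0.003,0.004,-0.023,0],[0,0.056,0.05,-0.003,0.004,-0.023,0],[0,0.056,0.05,-0.003,0.004,-0.023,0],[0,0.0564,0.09,-0.003,0.004,-0.023,0],[0,0.0564,0.12,-0.003,0.004,-0.023,0],[0,0.0564,0.13,-0.003,0.004,-0.023,0],[0,0.0564,0.13,-0.003,0.004,-0.023,0]]]' | sed -n '1,2p;4,5p'
python3 -c "from h import *;st()"
python3 -m pendant '[[[0,0,0,0,0,0,-0.4],[0,0,0,0,0,0,-0.5],[0,0,0,0,0,0,-0.6],[0,0,0,0,0,0,-0.7],[0,0,0,0,0,0,-0.8],[0,0,0,0,0,0,-1],[0,0,0,0,0,0,-1],[0,0,0,0,0,0,-1]]]' 35 | sed -n '1,2p;4,5p'
python3 -c "from h import *;st()"
```

```text
time: 7.07
position: [0.5224, -0.1664, 0.2344]
force: [-0.1, 0.7, 0.3]
opening: 0.0427
t 7.07 pos [ 0.5224 -0.1664  0.2344] yaw 6.2 F [-0.05  0.66  0.25] op 0.0427 q [-30.   1. 105.   0.  75.  54.]
time: 7.73
position: [0.523, -0.1669, 0.2355]
force: [0.6, -0.5, 4.3]
opening: 0.0112
t 7.73 pos [ 0.523  -0.1669  0.2355] yaw 6.1 F [ 0.57 -0.46  4.32] op 0.0112 q [-30.   1. 105.   0.  75.  54.]
```

```bash
python3 -m pendant '[[[0,0,-0.006,0,0,0,-1],[0,0,-0.012,0,0,0,-1],[0,0,-0.018,0,0,0,-1],[0,0,-0.024,0,0,0,-1],[0,0,-0.03,0,0,0,-1],[0,0,-0.03,0,0,0,-1],[0,0,-0.03,0,0,0,-1]]]' 50 | sed -n '1,2p;4,5p'
python3 - <<'E'
from h import *
st();c=env.camera("scene");np.savez("pics/scene4.npz",**c);cv2.imwrite("pics/s4.png",cv2.resize(c["pixels"][130:310,210:410,::-1],None,fx=3,fy=3))
E
```

```text
time: 8.32
position: [0.5231, -0.1669, 0.2598]
force: [0.3, -0.6, -1.0]
opening: 0.011
t 8.32 pos [ 0.5231 -0.1669  0.2598] yaw 6.1 F [ 0.34 -0.6  -1.02] op 0.0110 q [-30.  -0. 103.   0.  77.  54.]
```

View pics/s4.png

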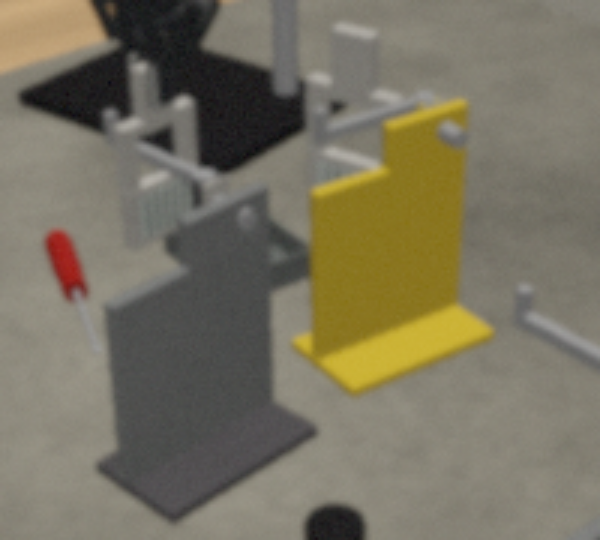

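The picture (8 viewed) shows the plate at (160,150) lifted, with the hook passing mid-window and the gripper above at (150,30). Drawing it off the hook now.

```bash
python3 -m pendant '[[[0,0.012,0,0,0,0,-1],[0,0.024,0,0,0,0,-1],[0,0.038,0,0,0,0,-1],[0,0.052,0,0,0,0,-1],[0,0.066,0,0,0,0,-1],[0,0.08,0,0,0,0,-1],[0,0.097,0,0,0,0,-1],[0,0.097,0,0,0,0,-1]]]' | sed -n '1,2p;4,5p'
python3 - <<'E'
from h import *
st()
units([(.55,-.245,.42,4)])
E
```

```text
time: 9.03
position: [0.5313, -0.2468, 0.2593]
force: [-0.1, -0.4, -1.5]
opening: 0.0111
t 9.03 pos [ 0.5313 -0.2468  0.2593] yaw 6.0 F [-0.08 -0.42 -1.51] op 0.0111 q [-36.   5.  98.  -0.  77.  48.]
(0.55, -0.245, 0.42, 4) -> 0.0229,-0.0000,-0.2010,-0.0007,0.0017,0.0234
```

```bash
python3 -m pendant '[[[0,0,-0.03,0,0,0,-1],[0,0,-0.07,0,0,0,-1],[0,0,-0.11,0,0,0,-1],[0,0,-0.15,0,0,0,-1],[0,0,-0.19,0,0,0,-1],[0,0,-0.2,0,0,0,-1],[0,0,-0.2,0,0,0,-1]]]' | sed -n '1,2p;4,5p'
python3 - <<'E'
from h import *
st()
units([(.53,-.06,.42,3),(.485,.13,.42,0)])
E
```

```text
time: 9.62
position: [0.5326, -0.2475, 0.4228]
force: [-0.9, -0.0, -1.9]
opening: 0.0114
t 9.62 pos [ 0.5326 -0.2475  0.4228] yaw 6.0 F [-0.88 -0.02 -1.95] op 0.0114 q [-36.   0.  86.  -0.  93.  48.]
(0.53, -0.06, 0.42, 3) -> 0.0214,-0.2334,0.0029,0.0020,-0.0016,0.0352
(0.485, 0.13, 0.42, 0) -> -0.0096,-0.4755,0.0021,0.0020,-0.0017,0.0701
```

```bash
python3 -m pendant '[[[0.006,-0.03,0.002,0,0,0.007,-1],[0.012,-0.07,0.002,0,0,0.014,-1],[0.018,-0.11,0.002,0,0,0.02,-1],[0.02,-0.15,0.002,0,0,0.028,-1],[0.021,-0.19,0.002,0,0,0.032,-1],[0.021,-0.23,0.002,0.001,-0.001,0.035,-1],[0.018,-0.27,0.002,0.002,-0.001,0.04,-1],[0.014,-0.31,0.002,0.002,-0.001,0.046,-1]]]' | sed -n '1,2p;4,5p'
python3 - <<'E'
from h import *
st()
units([(.481,.13,.42,0)])
E
```

```text
time: 10.28
position: [0.5167, 0.0019, 0.4171]
force: [-0.2, -0.5, -1.8]
opening: 0.0111
t 10.28 pos [0.5167 0.0019 0.4171] yaw 2.0 F [-0.2  -0.46 -1.81] op 0.0111 q [-12.  -9.  96.   0.  94.  76.]
(0.481, 0.13, 0.42, 0) -> -0.0388,-0.1616,-0.0033,-0.0010,0.0027,0.0238
```

```bash
python3 -m pendant '[[[-0.008,-0.04,-0.003,0,0.001,0.005,-1],[-0.016,-0.08,-0.003,0,0.002,0.01,-1],[-0.024,-0.11,-0.003,-0.001,0.003,0.016,-1],[-0.032,-0.14,-0.003,-0.001,0.003,0.02,-1],[-0.039,-0.155,-0.003,-0.001,0.003,0.024,-1],[-0.039,-0.162,-0.003,-0.001,0.003,0.024,-1],[-0.039,-0.162,-0.003,-0.001,0.003,0.024,-1],[-0.039,-0.162,-0.003,-0.001,0.003,0.024,-1]]]' | sed -n '1,2p;4,5p'
python3 - <<'E'
from h import *
st()
units([(.481,.13,.26,0),(.481,.215,.26,0)])
w=env.camera("scene");np.savez("pics/scene5.npz",**w)
cv2.imwrite("pics/s5.png",cv2.resize(w["pixels"][180:380,330:510,::-1],None,fx=3,fy=3))
E
```

```text
time: 10.95
position: [0.4808, 0.1299, 0.4182]
force: [0.9, -0.5, -2.6]
opening: 0.011
t 10.95 pos [0.4808 0.1299 0.4182] yaw -0.0 F [ 0.88 -0.47 -2.58] op 0.0110 q [  2. -12.  98.  -0.  94.  92.]
(0.481, 0.13, 0.26, 0) -> 0.0005,-0.0002,0.1977,0.0004,0.0012,-0.0002
(0.481, 0.215, 0.26, 0) -> 0.0005,-0.1064,0.1977,0.0004,0.0012,-0.0002
```

```bash
python3 -m pendant '[[[0,0,0.04,0,0.001,0,-1],[0,0,0.08,0,0.001,0,-1],[0,0,0.12,0,0.001,0,-1],[0,0,0.15,0,0.001,0,-1],[0,0,0.18,0,0.001,0,-1],[0,0,0.195,0,0.001,0,-1],[0,0,0.1975,0,0.001,0,-1],[0,0,0.1975,0,0.001,0,-1]]]' | sed -n '1,2p;4,5p'
python3 - <<'E'
from h import *
st()
units([(.481,.13,.26,0),(.481,.215,.26,0)])
w=env.camera("scene");np.savez("pics/scene5.npz",**w)
cv2.imwrite("pics/s5.png",cv2.resize(w["pixels"][180:380,330:510,::-1],None,fx=3,fy=3))
E
```

```text
time: 11.67
position: [0.481, 0.129, 0.2603]
force: [-0.2, 0.4, -2.5]
opening: 0.0112
t 11.67 pos [0.481  0.129  0.2603] yaw -0.1 F [-0.21  0.38 -2.46] op 0.0112 q [  2.  -8. 110.  -0.  77.  92.]
(0.481, 0.13, 0.26, 0) -> 0.0000,-0.0013,0.0004,0.0004,0.0005,-0.0013
(0.481, 0.215, 0.26, 0) -> -0.0002,-0.1075,0.0003,0.0004,0.0005,-0.0013
```

View pics/s5.png

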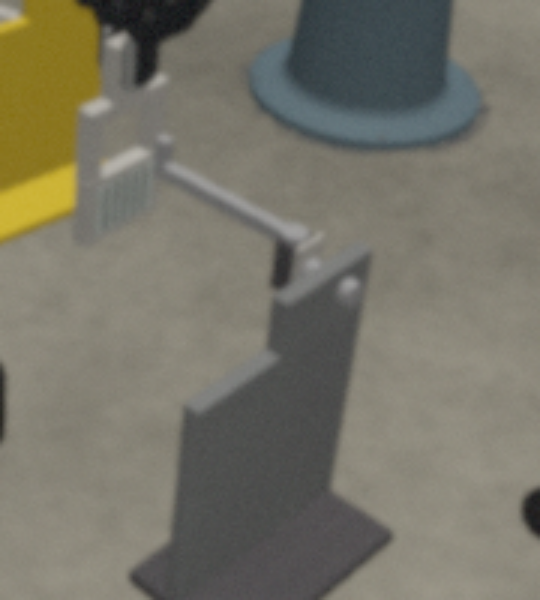

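The picture (9 viewed) shows the plate at (120,150), clear in front of hook B's tip at (165,150). Threading it on, with force checks.

```bash
python3 -m pendant '[[[0,-0.01,0,0,0,-0.001,-1],[0,-0.02,0,0,0,-0.001,-1],[0,-0.03,0,0,0,-0.001,-1],[0,-0.036,0,0,0,-0.001,-1],[0,-0.042,0,0,0,-0.001,-1],[0,-0.048,0,0,0,-0.001,-1]]]' | sed -n '1,2p;4,5p'
python3 -m pendant '[[[0,-0.006,0,0,0,0,-1],[0,-0.012,0,0,0,0,-1],[0,-0.018,0,0,0,0,-1],[0,-0.024,0,0,0,0,-1],[0,-0.03,0,0,0,0,-1]]]' | sed -n '1,2p;4,5p'
python3 -c "
from h import *;st();units([(.481,.215,.26,0)])"
```

```text
time: 12.22
position: [0.4817, 0.1683, 0.2618]
force: [0.1, 0.0, -2.3]
opening: 0.0115
time: 12.63
position: [0.4816, 0.1928, 0.2618]
force: [0.6, -0.4, -2.1]
opening: 0.0115
t 12.63 pos [0.4816 0.1928 0.2618] yaw 0.0 F [ 0.6  -0.36 -2.05] op 0.0115 q [  9.  -5. 107.  -0.  77.  99.]
(0.481, 0.215, 0.26, 0) -> -0.0008,-0.0278,0.0022,0.0004,-0.0013,0.0002
```

```bash
python3 -m pendant '[[[0,-0.008,0.001,0,-0.001,0,-1],[0,-0.016,0.002,0,-0.001,0,-1],[0,-0.024,0.002,0,-0.001,0,-1],[0,-0.028,0.002,0,-0.001,0,-1],[0,-0.028,0.01,0,-0.001,0,-1],[0,-0.028,0.018,0,-0.001,0,-1],[0,-0.028,0.026,0,-0.001,0,-1],[0,-0.028,0.029,0,-0.001,0,-1]]]' | sed -n '1,2p;4,5p'
python3 -m pendant '[[[0,0,0.0008,0,0,0,-1],[0,0,0.0016,0,0,0,-1],[0,0,0.0016,0,0,0,-1]]]' | sed -n '1,2p;4,5p'
python3 -c "from h import *;st()"
```

```text
time: 13.3
position: [0.4809, 0.2147, 0.2367]
force: [0.4, -0.6, -1.7]
opening: 0.0114
time: 13.55
position: [0.4811, 0.2146, 0.236]
force: [-1.6, -1.2, 1.3]
opening: 0.0112
t 13.55 pos [0.4811 0.2146 0.236 ] yaw -0.0 F [-1.65 -1.2   1.32] op 0.0112 q [ 12.  -2. 108.  -0.  75. 102.]
```

```bash
python3 -m pendant '[[[0,0,0,0,0,0,-0.7],[0,0,0,0,0,0,-0.6],[0,0,0,0,0,0,-0.5],[0,0,0,0,0,0,-0.4],[0,0,0,0,0,0,-0.2],[0,0,0,0,0,0,0],[0,0,0,0,0,0,0]]]' | sed -n '1,2p;4,5p'
python3 -m pendant '[[[0,0,-0.01,0,0,0,0],[0,0,-0.03,0,0,0,0],[0,0,-0.06,0,0,0,0],[0,0,-0.1,0,0,0,0],[0,0,-0.15,0,0,0,0],[0,0,-0.2,0,0,0,-1],[0,0,-0.2,0,0,0,-1]]]' | sed -n '1,2p;4,5p'
python3 - <<'E'
from h import *
st()
w=env.camera("scene");np.savez("pics/scene6.npz",**w)
w2=env.camera("wrist");np.savez("pics/wrist6.npz",**w2)
cv2.imwrite("pics/s6.png",np.hstack([cv2.resize(w["pixels"][180:380,340:510,::-1],(340,400)),w2["pixels"][60:460,110:510,::-1]]))
units([(.60,-.06,.42,6)])
E
```

```text
time: 14.13
position: [0.4811, 0.2147, 0.236]
force: [-0.6, 0.4, -0.5]
opening: 0.0428
time: 14.72
position: [0.4838, 0.2154, 0.4067]
force: [1.2, 0.2, 1.3]
opening: 0.0194
t 14.72 pos [0.4838 0.2154 0.4067] yaw -0.0 F [1.16 0.16 1.29] op 0.0194 q [ 12.  -8.  95.  -0.  92. 102.]
(0.6, -0.06, 0.42, 6) -> 0.1476,0.3437,-0.0256,0.0001,-0.0024,-0.0700
```

View pics/s6.png

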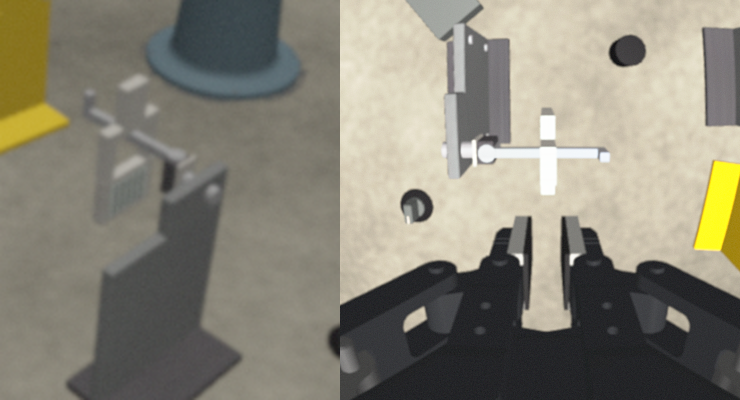

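Plate is hanging on hook B, let go (picture 10: plate at right-panel (548,155), on the arm between hinge (487,153) and tip (605,155)). Now for hook A.

```bash
cat > arca.py <<'E'
from h import *
P=np.array([.517,-.116]);Y=4.2;r=.08
def way(th,off,z=.197):
    t=np.radians(th);y=np.radians(Y);M=np.array([[np.cos(y),-np.sin(y)],[np.sin(y),np.cos(y)]])
    h=M@[np.cos(t),-np.sin(t)];p=M@[-np.sin(t),-np.cos(t)]
    return tuple((P+r*h+off*p).round(4))+(z,90-th+Y)
E
python3 - <<'E'
from arca import *
units([(.50,.0,.40,3),way(90,.03,.34)])
print();units([way(90,.03,.30),way(90,.03)],way(90,.03,.34)[:3],Rd(Y))
E
```

```text
(0.5, 0.0, 0.4, 3) -> 0.0225,0.2687,-0.0011,0.0001,-0.0024,-0.0351
(np.float64(0.4929), np.float64(-0.198), 0.34, 4.2) -> 0.0134,0.5162,0.0739,0.0001,-0.0024,-0.0490

(np.float64(0.4929), np.float64(-0.198), 0.3, 4.2) -> 0.0000,0.0000,0.0500,0.0000,0.0000,0.0000
(np.float64(0.4929), np.float64(-0.198), 0.197, 4.2) -> 0.0000,0.0000,0.1788,0.0000,0.0000,0.0000
```

```bash
python3 -m pendant '[[[0.02,0.05,0,0,-0.002,-0.01,-1],[0.022,0.1,0,0,-0.002,-0.02,-1],[0.022,0.15,0,0,-0.002,-0.03,-1],[0.022,0.2,0,0,-0.002,-0.035,-1],[0.022,0.25,0,0,-0.002,-0.035,-1],[0.022,0.3,0,0,-0.002,-0.04,-1],[0.02,0.35,0,0,-0.002,-0.045,-1],[0.018,0.4,0.02,0,-0.002,-0.049,-1]]]' | sed -n '1,2p;4,5p'
python3 - <<'E'
from arca import *
st();units([way(90,.03,.33),way(90,.03,.197)])
E
```

```text
time: 15.48
position: [0.4966, -0.1059, 0.385]
force: [0.5, 0.3, 0.1]
opening: 0.0
t 15.48 pos [ 0.4966 -0.1059  0.385 ] yaw 4.2 F [0.53 0.27 0.07] op 0.0000 q [-25. -10. 100.   0.  90.  61.]
(np.float64(0.4929), np.float64(-0.198), 0.33, 4.2) -> -0.0132,0.1144,0.0689,0.0012,-0.0022,0.0001
(np.float64(0.4929), np.float64(-0.198), 0.197, 4.2) -> -0.0138,0.1141,0.2351,0.0012,-0.0022,0.0001
```

```bash
python3 -m pendant '[[[-0.014,0.04,0.02,0.001,-0.002,0,-1],[-0.014,0.08,0.04,0.001,-0.002,0,-1],[-0.014,0.114,0.069,0.001,-0.002,0,-1],[-0.014,0.114,0.1,0.001,-0.002,0,-1],[-0.014,0.114,0.15,0.001,-0.002,0,-1],[-0.014,0.114,0.2,0.001,-0.002,0,-1],[-0.014,0.114,0.235,0.001,-0.002,0,-1],[-0.014,0.114,0.235,0.001,-0.002,0,-1]]]' | sed -n '1,2p;4,5p'
python3 - <<'E'
from arca import *
st();units([way(90,.022),way(90,.017),way(88,.014),way(84,.014),way(80,.014),way(76,.014),way(72,.014),way(68,.014)])
E
```

```text
time: 16.15
position: [0.4879, -0.195, 0.1884]
force: [-0.7, 0.9, -0.5]
opening: -0.0
t 16.15 pos [ 0.4879 -0.195   0.1884] yaw 4.2 F [-0.72  0.93 -0.49] op -0.0000 q [-34.   1. 110.  -0.  70.  52.]
(np.float64(0.5009), np.float64(-0.1974), 0.197, 4.2) -> 0.0158,0.0041,-0.0110,-0.0066,0.0084,-0.0002
(np.float64(0.5059), np.float64(-0.197), 0.197, 4.2) -> 0.0221,0.0041,-0.0111,-0.0066,0.0084,-0.0002
(np.float64(0.5117), np.float64(-0.197), 0.197, 6.2) -> 0.0293,0.0046,-0.0112,-0.0068,0.0083,-0.0235
(np.float64(0.5174), np.float64(-0.1972), 0.197, 10.2) -> 0.0364,0.0054,-0.0113,-0.0071,0.0080,-0.0700
(np.float64(0.5231), np.float64(-0.197), 0.197, 14.2) -> 0.0435,0.0056,-0.0114,-0.0073,0.0078,-0.1166
(np.float64(0.5287), np.float64(-0.1964), 0.197, 18.2) -> 0.0505,0.0054,-0.0115,-0.0076,0.0075,-0.1631
(np.float64(0.5343), np.float64(-0.1954), 0.197, 22.2) -> 0.0576,0.0047,-0.0116,-0.0079,0.0073,-0.2096
(np.float64(0.5398), np.float64(-0.194), 0.197, 26.2) -> 0.0646,0.0034,-0.0117,-0.0081,0.0070,-0.2562
```

```bash
python3 -m pendant '[[[0.0158,0.004,-0.011,-0.006,0.008,0,-1],[0.022,0.004,-0.011,-0.006,0.008,0,-1],[0.029,0.0046,-0.011,-0.007,0.008,-0.0235,-1],[0.0364,0.0054,-0.0113,-0.007,0.008,-0.07,-1],[0.0435,0.0056,-0.0114,-0.007,0.008,-0.117,-1],[0.0505,0.0054,-0.0115,-0.007,0.0075,-0.163,-1],[0.0576,0.0047,-0.0116,-0.008,0.007,-0.21,-1],[0.0646,0.0034,-0.0117,-0.008,0.007,-0.256,-1]]]' | sed -n '1,2p;4,5p'
python3 - <<'E'
from arca import *
st();units([way(t,.014) for t in (64,60,56,52,48,44,40,36)])
E
```

```text
time: 16.82
position: [0.5413, -0.1946, 0.1998]
force: [-2.3, -1.2, -0.5]
opening: 0.0
t 16.82 pos [ 0.5413 -0.1946  0.1998] yaw 26.4 F [-2.32 -1.24 -0.49] op 0.0000 q [-31.   7. 103.  -0.  71.  33.]
(np.float64(0.5451), np.float64(-0.1922), 0.197, 30.2) -> 0.0056,-0.0006,0.0035,0.0019,-0.0004,-0.0440
(np.float64(0.5504), np.float64(-0.19), 0.197, 34.2) -> 0.0128,-0.0001,0.0035,0.0019,-0.0003,-0.0906
(np.float64(0.5555), np.float64(-0.1875), 0.197, 38.2) -> 0.0199,-0.0000,0.0035,0.0020,-0.0002,-0.1371
(np.float64(0.5604), np.float64(-0.1847), 0.197, 42.2) -> 0.0269,-0.0005,0.0035,0.0020,-0.0002,-0.1837
(np.float64(0.5651), np.float64(-0.1815), 0.197, 46.2) -> 0.0340,-0.0014,0.0035,0.0020,-0.0001,-0.2302
(np.float64(0.5695), np.float64(-0.178), 0.197, 50.2) -> 0.0408,-0.0029,0.0035,0.0020,-0.0000,-0.2767
(np.float64(0.5737), np.float64(-0.1742), 0.197, 54.2) -> 0.0477,-0.0048,0.0035,0.0020,0.0000,-0.3233
(np.float64(0.5776), np.float64(-0.1701), 0.197, 58.2) -> 0.0543,-0.0072,0.0035,0.0020,0.0001,-0.3698
```

```bash
python3 -m pendant '[[[0.0056,-0.0006,0.0035,0.002,0,-0.044,-1],[0.0128,0,0.0035,0.002,0,-0.091,-1],[0.02,0,0.0035,0.002,0,-0.137,-1],[0.027,-0.0005,0.0035,0.002,0,-0.184,-1],[0.034,-0.0014,0.0035,0.002,0,-0.23,-1],[0.041,-0.003,0.0035,0.002,0,-0.277,-1],[0.0477,-0.0048,0.0035,0.002,0,-0.323,-1],[0.0543,-0.0072,0.0035,0.002,0,-0.37,-1]]]' | sed -n '1,2p;4,5p'
python3 - <<'E'
from arca import *
st();units([way(t,.014) for t in (32,28,24,20,16,12,10,8)])
E
```

```text
time: 17.48
position: [0.5793, -0.171, 0.2]
force: [-1.4, -2.2, -0.5]
opening: -0.0001
t 17.48 pos [ 0.5793 -0.171   0.2   ] yaw 58.4 F [-1.41 -2.19 -0.53] op -0.0001 q [-27.  10.  98.  -0.  71.   4.]
(np.float64(0.5812), np.float64(-0.1657), 0.197, 62.2) -> 0.0069,-0.0015,0.0037,0.0029,0.0010,-0.0438
(np.float64(0.5845), np.float64(-0.1611), 0.197, 66.2) -> 0.0139,-0.0010,0.0037,0.0029,0.0011,-0.0904
(np.float64(0.5875), np.float64(-0.1563), 0.197, 70.2) -> 0.0210,-0.0009,0.0037,0.0028,0.0012,-0.1369
(np.float64(0.5902), np.float64(-0.1513), 0.197, 74.2) -> 0.0281,-0.0013,0.0037,0.0028,0.0013,-0.1834
(np.float64(0.5924), np.float64(-0.1461), 0.197, 78.2) -> 0.0351,-0.0024,0.0037,0.0027,0.0014,-0.2300
(np.float64(0.5944), np.float64(-0.1407), 0.197, 82.2) -> 0.0421,-0.0038,0.0037,0.0027,0.0015,-0.2765
(np.float64(0.5952), np.float64(-0.138), 0.197, 84.2) -> 0.0455,-0.0047,0.0037,0.0027,0.0015,-0.2998
(np.float64(0.5959), np.float64(-0.1353), 0.197, 86.2) -> 0.0488,-0.0057,0.0037,0.0027,0.0016,-0.3231
```

```bash
python3 -m pendant '[[[0.0069,-0.0015,0.0037,0.003,0.001,-0.044,-1],[0.0139,-0.001,0.0037,0.003,0.001,-0.09,-1],[0.021,-0.001,0.0037,0.003,0.001,-0.137,-1],[0.028,-0.0013,0.0037,0.003,0.001,-0.183,-1],[0.0345,-0.0024,0.0037,0.003,0.0014,-0.23,-1],[0.039,-0.0038,0.0037,0.003,0.0015,-0.276,-1],[0.042,-0.004,0.0037,0.003,0.0015,-0.3,-1],[0.042,-0.004,0.0037,0.003,0.0015,-0.3,-1]]]' | sed -n '1,2p;4,5p'
python3 - <<'E'
from arca import *
st();units([way(t,.014) for t in (10,8,6,4,2,0)])
E
```

```text
time: 18.15
position: [0.5966, -0.1413, 0.2002]
force: [2.3, -2.0, -1.5]
opening: -0.0002
t 18.15 pos [ 0.5966 -0.1413  0.2002] yaw 84.3 F [ 2.26 -2.03 -1.53] op -0.0002 q [-24.  11.  97.  -0.  71. -18.]
(np.float64(0.5952), np.float64(-0.138), 0.197, 84.2) -> 0.0040,-0.0021,0.0040,0.0036,0.0018,0.0011
(np.float64(0.5959), np.float64(-0.1353), 0.197, 86.2) -> 0.0074,-0.0016,0.0040,0.0036,0.0018,-0.0222
(np.float64(0.5965), np.float64(-0.1325), 0.197, 88.2) -> 0.0110,-0.0012,0.0040,0.0035,0.0019,-0.0455
(np.float64(0.597), np.float64(-0.1297), 0.197, 90.2) -> 0.0145,-0.0009,0.0040,0.0035,0.0020,-0.0687
(np.float64(0.5975), np.float64(-0.1269), 0.197, 92.2) -> 0.0181,-0.0006,0.0040,0.0035,0.0020,-0.0920
(np.float64(0.5978), np.float64(-0.1241), 0.197, 94.2) -> 0.0216,-0.0006,0.0040,0.0034,0.0021,-0.1153
```

```bash
python3 -m pendant '[[[0.002,-0.002,0.004,0.003,0.002,-0.01,-1],[0.004,-0.002,0.004,0.003,0.002,-0.03,-1],[0.006,-0.0015,0.004,0.003,0.002,-0.05,-1],[0.008,-0.0012,0.004,0.003,0.002,-0.07,-1],[0.01,-0.0012,0.004,0.003,0.002,-0.09,-1],[0.011,-0.001,0.004,0.003,0.002,-0.115,-1],[0.011,-0.001,0.004,0.003,0.002,-0.115,-1]]]' | sed -n '1,2p;4,5p'
python3 -c "from arca import *;st();units([way(2,.014),way(0,.014),(.598,-.12,.197,94)])"
```

```text
time: 18.73
position: [0.5983, -0.1332, 0.1992]
force: [2.2, -2.7, 0.7]
opening: -0.0001
t 18.73 pos [ 0.5983 -0.1332  0.1992] yaw 94.2 F [ 2.17 -2.71  0.74] op -0.0001 q [-23.  12.  97.   0.  71. -27.]
(np.float64(0.5975), np.float64(-0.1269), 0.197, 92.2) -> 0.0079,-0.0004,0.0028,0.0033,0.0016,0.0232
(np.float64(0.5978), np.float64(-0.1241), 0.197, 94.2) -> 0.0113,0.0003,0.0027,0.0032,0.0017,-0.0001
(0.598, -0.12, 0.197, 94) -> 0.0164,0.0009,0.0027,0.0032,0.0017,0.0023
```

```bash
python3 -m pendant '[[[0.001,0,0.002,0.003,0.001,0,-1],[0.002,0,0.003,0.003,0.001,0,-1],[0.003,0,0.003,0.003,0.001,0,-1],[0.0038,0,0.003,0.003,0.001,0,-1]]]' | sed -n '1,2p;4p'
python3 -m pendant '[[[0.0006,0,0,0,0,0,-1],[0.0012,0,0,0,0,0,-1],[0.0012,0,0,0,0,0,-1]]]' | sed -n '1,2p;4p'
python3 -m pendant '[[[0.0006,0,0,0,0,0,-1],[0.0012,0,0,0,0,0,-1],[0.0012,0,0,0,0,0,-1]]]' | sed -n '1,2p;4p'
```

```text
time: 19.07
position: [0.5984, -0.1302, 0.1972]
force: [1.1, -2.9, 1.7]
time: 19.32
position: [0.5984, -0.1292, 0.1973]
force: [1.2, -3.1, 1.3]
time: 19.57
position: [0.5984, -0.1282, 0.1973]
force: [1.7, -2.9, 1.2]
```

```bash
python3 -m pendant '[[[0.0006,0,0,0,0,0,-1],[0.001,0,0,0,0,0,-1],[0.001,0,0,0,0,0,-1]]]' | sed -n '2p;4p'
python3 -m pendant '[[[0.0005,0,0,0,0,0,-1],[0.001,0,0,0,0,0,-1],[0.001,0,0,0,0,0,-1]]]' | sed -n '2p;4p'
```

```text
position: [0.5985, -0.1273, 0.1974]
force: [1.7, -4.0, 0.9]
position: [0.5985, -0.1264, 0.1974]
force: [1.1, -3.3, 1.8]
```

```bash
python3 -m pendant '[[[0.0005,0,0,0,0,0,-1],[0.001,0,0,0,0,0,-1],[0.001,0,0,0,0,0,-1]]]' | sed -n '2p;4p'
```

```text
position: [0.5984, -0.1256, 0.1974]
force: [1.2, -2.3, 1.7]
```

```bash
python3 -m pendant '[[[0.0005,0,0,0,0,0,-1],[0.001,0,0,0,0,0,-1],[0.001,0,0,0,0,0,-1]]]' | sed -n '2p;4p'
python3 -m pendant '[[[0.0005,0,0,0,0,0,-1],[0.001,0,0,0,0,0,-1],[0.001,0,0,0,0,0,-1]]]' | sed -n '2p;4p'
```

```text
position: [0.5984, -0.1247, 0.1975]
force: [1.7, -3.2, 2.4]
position: [0.5984, -0.1238, 0.1975]
force: [1.6, -2.5, 1.5]
```

```bash
python3 -m pendant '[[[0.0005,0,0,0,0,0,-1],[0.001,0,0,0,0,0,-1],[0.001,0,0,0,0,0,-1]]]' | sed -n '2p;4p'
```

```text
position: [0.5984, -0.1231, 0.1975]
force: [1.1, -3.4, 1.9]
```

```bash
python3 -m pendant '[[[0.0005,0,0,0,0,0,-1],[0.0009,0,0,0,0,0,-1],[0.0009,0,0,0,0,0,-1]]]' | sed -n '2p;4p'
python3 -m pendant '[[[0.0004,0,0,0,0,0,-1],[0.0008,0,0,0,0,0,-1],[0.0008,0,0,0,0,0,-1]]]' | sed -n '2p;4p'
```

```text
position: [0.5983, -0.1226, 0.1975]
force: [1.6, -4.3, 2.1]
position: [0.5983, -0.1223, 0.1976]
force: [2.3, -5.5, 1.1]
```

```bash
python3 -m pendant '[[[0.0005,0,0,0,0,0,-1],[0.001,0,0,0,0,0,-1],[0.001,0,0,0,0,0,-1]]]' | sed -n '1,2p;4p'
```

```text
time: 21.82
position: [0.5983, -0.122, 0.1976]
force: [1.2, -6.2, 1.3]
```

```bash
python3 -m pendant '[[[0.0005,0,0,0,0,0,-1],[0.001,0,0,0,0,0,-1],[0.001,0,0,0,0,0,-1]]]' | sed -n '1,2p;4p'
```

```text
time: 22.07
position: [0.5983, -0.1217, 0.1977]
force: [2.1, -6.2, 0.8]
```

```bash
python3 -m pendant '[[[0.0008,0,0,0,0,0,-1],[0.0014,0,0,0,0,0,-1],[0.0018,0,0,0,0,0,-1],[0.0018,0,0,0,0,0,-1],[0.0018,0,0,0,0,0,-1]]]' | sed -n '1,2p;4p'; python3 -c "from h import *;st()"
```

```text
time: 22.48
position: [0.5982, -0.1212, 0.1978]
force: [2.0, -6.8, 0.1]
t 22.48 pos [ 0.5982 -0.1212  0.1978] yaw 94.2 F [ 1.99 -6.81  0.09] op -0.0001 q [-22.  11.  98.  -0.  71. -26.]
```

```bash
python3 -m pendant '[[[0.001,0,0,0,0,0,-1],[0.0016,0,0,0,0,0,-1],[0.0022,0,0,0,0,0,-1],[0.0022,0,0,0,0,0,-1],[0.0022,0,0,0,0,0,-1]]]' | sed -n '1,2p;4p'; python3 - <<'E'
from h import *
st();print(env.sense()["wrist_torque"])
w=env.camera("wrist");np.savez("pics/wrist7.npz",**w)
cv2.imwrite("pics/w7.png",w["pixels"][60:460,110:510,::-1])
E
```

```text
time: 22.9
position: [0.5982, -0.1207, 0.1979]
force: [2.4, -7.9, 1.0]
t 22.90 pos [ 0.5982 -0.1207  0.1979] yaw 94.2 F [ 2.42 -7.9   1.03] op -0.0002 q [-22.  11.  98.  -0.  71. -26.]
[-1.27393949 -0.31951444  0.00281825]
```

View pics/w7.png

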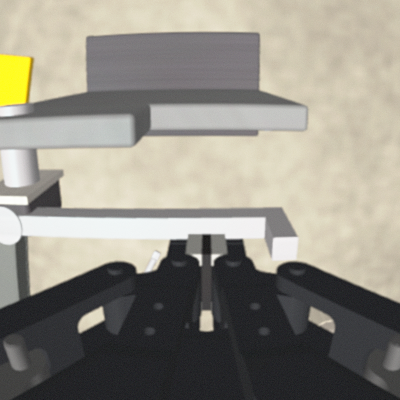

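The picture (11 viewed) shows hook A practically parallel to its upright, fingertip at (207,245) against its front. I'll check its angle by rays.

```bash
python3 - <<'E'
from h import *
c=dict(np.load("pics/wrist7.npz"));g=cv2.cvtColor(c["pixels"],cv2.COLOR_RGB2GRAY).astype(float)
g=cv2.GaussianBlur(g,(3,3),0)
def edge(us,lo,hi,z,sg):
    Q=[]
    for u in us:
        d=sg*np.diff(g[lo:hi,u]);v=lo+d.argmax()+.5;Q.append(wz(c,u,v,z));print(u,v,Q[-1][:2].round(4))
    Q=np.array(Q);k=np.polyfit(Q[:,0],Q[:,1],1);print("angle",np.degrees(np.arctan(k[0])))
edge(range(170,375,20),260,276,.205,1)
edge(range(270,412,20),145,160,.165,1)
edge(range(270,412,20),155,172,.165,-1)
edge(range(125,245,20),160,182,.203,1)
edge(range(125,245,20),195,215,.203,-1)
E
```

```text
170 266.5 [ 0.5425 -0.1051]
190 274.5 [ 0.5504 -0.1075]
210 274.5 [ 0.5582 -0.1067]
230 272.5 [ 0.5658 -0.1053]
250 274.5 [ 0.5732 -0.1054]
270 274.5 [ 0.5804 -0.1048]
290 264.5 [ 0.5873 -0.1004]
310 263.5 [ 0.5943 -0.0995]
330 263.5 [ 0.6013 -0.099 ]
350 274.5 [ 0.6087 -0.1027]
370 274.5 [ 0.6159 -0.1023]
angle 5.143764478787941
270 152.5 [ 0.5738 -0.0644]
290 152.5 [ 0.5826 -0.0639]
310 154.5 [ 0.5913 -0.0642]
330 158.5 [ 0.6001 -0.0653]
350 153.5 [ 0.6087 -0.0624]
370 156.5 [ 0.6176 -0.063 ]
390 150.5 [ 0.6262 -0.0595]
410 145.5 [ 0.6351 -0.0563]
angle 6.717740037531563
270 159.5 [ 0.574  -0.0675]
290 159.5 [ 0.5828 -0.067 ]
310 157.5 [ 0.5914 -0.0655]
330 159.5 [ 0.6002 -0.0658]
350 170.5 [ 0.6093 -0.0699]
370 158.5 [ 0.6176 -0.0638]
390 156.5 [ 0.6265 -0.0621]
410 162.5 [ 0.6359 -0.0638]
angle 3.9403405718632536
125 178.5 [ 0.5241 -0.0732]
145 177.5 [ 0.5327 -0.0726]
165 176.5 [ 0.5408 -0.072 ]
185 175.5 [ 0.5485 -0.0714]
205 174.5 [ 0.5559 -0.0707]
225 174.5 [ 0.5631 -0.0704]
angle 4.189998128003068
125 205.5 [ 0.5238 -0.0834]
145 207.5 [ 0.5324 -0.0837]
165 205.5 [ 0.5407 -0.0825]
185 204.5 [ 0.5485 -0.0817]
205 204.5 [ 0.5561 -0.0813]
225 204.5 [ 0.5634 -0.0809]
angle 4.142208356057573
```

```bash
python3 -m pendant '[[[0.001,0,0,0,0,0,-1],[0.002,0,0,0,0,0,-1],[0.0028,0,0,0,0,0,-1],[0.0028,0,0,0,0,0,-1]]]' | sed -n '1,2p;4p'; python3 -c "
from h import *
for i in range(1): st()"
```

```text
time: 23.28
position: [0.5981, -0.12, 0.198]
force: [1.9, -9.7, 0.1]
t 23.28 pos [ 0.5981 -0.12    0.198 ] yaw 94.2 F [ 1.89 -9.66  0.15] op 0.0001 q [-22.  11.  98.  -1.  71. -26.]
```

```bash
python3 -m pendant '[[[0.0015,0,0,0,0,0,-1],[0.003,0,0,0,0,0,-1],[0.0038,0,0,0,0,0,-1],[0.0044,0,0,0,0,0,-1],[0.0044,0,0,0,0,0,-1],[0.0044,0,0,0,0,0,-1]]]' | sed -n '1,2p;4p'
```

```text
time: 23.78
position: [0.598, -0.1189, 0.1983]
force: [1.2, -11.9, 0.0]
```

```bash
python3 -m pendant '[[[0.003,0,0,0,0,0,-1],[0.0042,0,0,0,0,0,-1],[0.005,0,0,0,0,0,-1],[0.0056,0,0,0,0,0,-1],[0.006,0,0,0,0,0,-1],[0.006,0,0,0,0,0,-1]]]' | sed -n '1,2p;4p'
```

```text
time: 24.28
position: [0.5979, -0.1174, 0.1985]
force: [2.5, -15.4, -0.9]
```

```bash
python3 -m pendant '[[[0.0042,0,0,0,0,0,-1],[0.0043,0,0,0,0,0,-1],[0.0043,0,0,0,0,0,-1],[0.0043,0,0,0,0,0,-1]]]' | sed -n '1,2p;4p'; python3 -m pendant '[[[0.0042,0,0,0,0,0,-1],[0.0042,0,0,0,0,0,-1],[0.0042,0,0,0,0,0,-1],[0.0042,0,0,0,0,0,-1],[0.0042,0,0,0,0,0,-1],[0.0042,0,0,0,0,0,-1]]]' | sed -n '1,2p;4p'
```

```text
time: 24.62
position: [0.5978, -0.1173, 0.1987]
force: [2.4, -14.2, -0.7]
time: 25.12
position: [0.5978, -0.1173, 0.1988]
force: [3.6, -15.4, -1.1]
```

```bash
python3 -m pendant '[[[0.0044,0,0,0,0,0,-1],[0.0048,0,0,0,0,0,-1],[0.0048,0,0,0,0,0,-1],[0.0048,0,0,0,0,0,-1],[0.0048,0,0,0,0,0,-1],[0.0048,0,0,0,0,0,-1],[0.0048,0,0,0,0,0,-1],[0.0048,0,0,0,0,0,-1]]]' | sed -n '1,2p;4p'
```

```text
time: 25.78
position: [0.5978, -0.117, 0.1989]
force: [2.3, -16.6, -1.8]
```

```bash
python3 -m pendant '[[[-0.002,0,0,0,0,0,-1],[-0.008,0,0,0,0,0,-1],[-0.02,0,0,0,0,0,-1],[-0.04,0,0,0,0,0,-1],[-0.05,0,-0.01,0,0,0,-1],[-0.05,0,-0.06,0,0,0,-1],[-0.05,0,-0.12,0,0,0,-1],[-0.05,0,-0.18,0,0,0,-1]]]' | sed -n '1,2p;4p'
python3 -m pendant '[[[0,0,-0.05,0,0,0,-1],[0,0.05,-0.1,0,0,0,-1],[0,0.1,-0.15,0,0,0,-1],[0,0.1,-0.15,0,0,0,-1],[0,0.1,-0.15,0,0,0,-1],[0,0.1,-0.15,0,0,0,-1]]]' | sed -n '1,2p;4p'
python3 - <<'E'
from h import *
st()
c=env.camera("scene");np.savez("pics/scene8.npz",**c)
t=env.camera("top");np.savez("pics/top8.npz",**t)
a=cv2.resize(c["pixels"][130:400,200:500,::-1],(390,351));b=cv2.resize(t["pixels"][160:290,170:470-40,::-1],(780,390))[:, :]
im=np.vstack([cv2.resize(a,(260,234)),np.zeros((1,260,3),np.uint8)])
b=cv2.resize(t["pixels"][160:280,170:430,::-1],(780,360));s=cv2.resize(c["pixels"][160:400,230:490,::-1],(260,240))
im=np.zeros((600,780,3),np.uint8);im[:360]=b;im[360:,:260]=s
im[360:,260:780]=cv2.resize(c["pixels"][200:380,340:510,::-1],(520,240)) if 0 else cv2.resize(c["pixels"][180:300,230:490,::-1],(520,240))
cv2.imwrite("pics/f8.png",im)
E
```

```text
time: 26.45
position: [0.5986, -0.1511, 0.3332]
force: [0.8, 0.1, 0.4]
time: 26.95
position: [0.6781, -0.1404, 0.4546]
force: [-0.4, -0.4, -1.7]
t 26.95 pos [ 0.6781 -0.1404  0.4546] yaw 94.0 F [-0.41 -0.35 -1.65] op 0.0003 q [-20.  15.  67.  -2.  97. -25.]
```

View pics/f8.png

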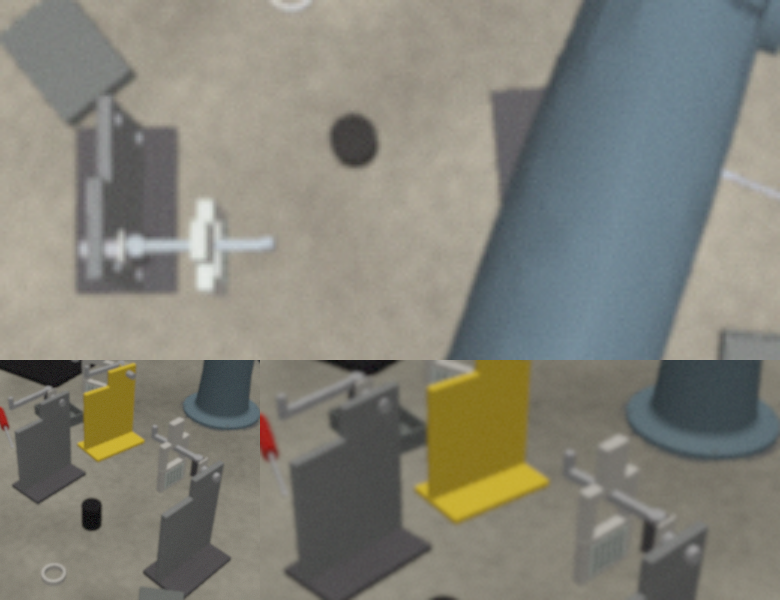

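Picture 12: the plate hangs on B at top (207,245), and hook A lies behind its upright (lower right, 283,402→360,380). Its slope needs a numeric check.

```bash
python3 - <<'E'
from h import *
c=dict(np.load("pics/scene8.npz"))
F=lambda x,y,z:onz(c,230+(x-260)/2,180+(y-360)/2,z)
def ang(a,b):d=b-a;return np.degrees(np.arctan2(d[1],d[0])),np.linalg.norm(d[:2])
print("hook",F(360,378,.205),F(290,403,.205),ang(F(360,378,.205),F(290,403,.205)))
print("upright lo",ang(F(347,436,.165),F(294,463,.165)),"hi",ang(F(398,385,.203),F(347,412,.203)),F(398,385,.203))
import math
for th in (-3,0,3,10,20):
    t=math.radians(4.2-th);P=np.array([.517,-.116]);q=P+.104*np.array([math.cos(t),math.sin(t)])
    print(th,"tip pred px crop",[(u-230)*2+260 for u in [proj(c,[*q,.222])[0][0]]],[(proj(c,[*q,.222])[0][1]-180)*2+360], "pivot",(proj(c,[*P,.205])[0]-[230,180])*2+[260,360])
E
```

```text
hook [ 0.51705452 -0.11139401  0.205     ] [ 0.60701605 -0.11558556  0.205     ] (np.float64(-2.667631282512561), np.float64(0.09005913017451213))
upright lo (np.float64(5.4174137606733614), np.float64(0.07398983429884076)) hi (np.float64(7.821735287727933), np.float64(0.07857175886299725)) [ 0.49386543 -0.07399296  0.203     ]
-3 tip pred px crop [np.float64(285.1118841046308)] [np.float64(397.1078941980426)] pivot [357.46854486 376.53113735]
0 tip pred px crop [np.float64(281.68924242753167)] [np.float64(395.3860202341185)] pivot [357.46854486 376.53113735]
3 tip pred px crop [np.float64(278.504944073654)] [np.float64(393.57995587693796)] pivot [357.46854486 376.53113735]
10 tip pred px crop [np.float64(272.04463089457295)] [np.float64(389.07561784829886)] pivot [357.46854486 376.53113735]
20 tip pred px crop [np.float64(265.28848678704526)] [np.float64(382.0804166017395)] pivot [357.46854486 376.53113735]
```

```bash
cat > chk.py <<'E'
from h import *
def pw(c,P):
    R=cv2.Rodrigues(np.array(c["rvec"]))[0];q=R@P+np.ravel(c["tvec"]);th=np.arctan2(np.hypot(q[0],q[1]),q[2]);k=np.hypot(q[0],q[1])
    K=c["mtx"];return K[0,0]*th*q[0]/k+K[0,2],K[1,1]*th*q[1]/k+K[1,2]
def rect(c,f,z,xs,ys):
    m=np.array([[f(c,np.array([x,y,z])) for x in xs] for y in ys],np.float32)
    g=cv2.cvtColor(c["pixels"],cv2.COLOR_RGB2GRAY);return cv2.remap(g,m[...,0],m[...,1],cv2.INTER_LINEAR)
if __name__=="__main__":
    c=env.camera("wrist");np.savez("pics/wrist9.npz",**c);st()
    xs=np.arange(.53,.61,.01);ys=np.arange(-.15,-.085,.0025)
    print((xs.round(3)));print(np.column_stack([(ys*1e4).round(),rect(c,pw,.205,xs,ys)]).astype(int))
    print([pw(c,np.array(p)) for p in([.517,-.116,.205],[.62,-.108,.205])])
E
python3 chk.py
```

```text
t 27.10 pos [ 0.6765 -0.1403  0.4516] yaw 94.0 F [ 0.15  0.22 -0.47] op -0.0001 q [-20.  15.  68.  -2.  97. -25.]
[0.53 0.54 0.55 0.56 0.57 0.58 0.59 0.6 ]
[[-1500   191   193   196   197   202   197   193   198]
 [-1475   191   194   200   200   198   197   192   200]
 [-1450   190   195   199   199   195   198   193   197]
 [-1425   189   196   199   198   196   199   189   193]
 [-1400   190   195   197   196   192   198   189   192]
 [-1375   190   195   196   197   191   197   190   197]
 [-1350   189   195   194   198   188   198   191   195]
 [-1325   190   190   194   200   189   195   191   189]
 [-1300   191   188   196   198   187   194   185   184]
 [-1275   190   190   194   197   189   191   184   183]
 [-1250   187   186   187   195   186   190   182   182]
 [-1225   182   184   184   191   184   188   183   183]
 [-1200   157   185   183   193   185   181   180   182]
 [-1175   215   217   208   202   191   180   178   180]
 [-1150   227   224   225   226   220   208   197   183]
 [-1125   223   226   224   226   226   227   226   223]
 [-1100   117   170   202   220   226   227   227   226]
 [-1075    51   110   183   176   186   203   216   226]
 [-1050    99   114   191   186   182   177   170   184]
 [-1025   127   134   189   186   186   185   184   180]
 [-1000   122   131   192   137   170   178   184   184]
 [ -975   122   184   196   106   109   118   135   156]
 [ -950   122   184   198   107   106   106   104   102]
 [ -925   122   182   195   112   109   106   103   102]
 [ -900   119   179   191   108   108   106   105   105]
 [ -875   119   180   190   107   103   103    99   100]]
[(np.float64(167.33217297699045), np.float64(159.5920284548552)), (np.float64(262.27708310157334), np.float64(155.13967265920368))]
```

Hook A's line lies at about 4.5° against the upright's 4.2°, so it is flat to within about a degree, well under 0.06 rad. The plate hangs on B and the arm is clear, so I'm handing in.

```bash
python3 -m pendant '[[[0,0,0,0,0,0,-1],[0,0,0,0,0,0,-1],[0,0,0,0,0,0,-1]]]' | sed -n '1,2p;4p'; python3 -c "
from station import env
print(env.close_job())"
```

```text
time: 27.35
position: [0.6759, -0.1405, 0.4507]
force: [0.2, 0.2, -0.9]
the job is handed in; nothing more can be done
None
```

I carried out all three steps and handed the job in at 27.4 s of the 72 s allowed. No verdict came back, so this rests on my own checks.

- **Hook B out:** I swung it out with shut fingertips at about 3–4 N. Rays from the wrist camera put it straight out, at about 90°.
- **Plate moved:** I took it off hook A and threaded it onto hook B. I lowered it until the wrist force changed by about 3.5 N, then let go. The last pictures show it hanging upright about 86 mm out from the stand.
- **Hook A folded and pressed:** I pressed it at about 14–16.6 N (wrist reading) for roughly 1.5 s, then released. It stayed folded: its line is about 4.5° against the upright's 4.2°, under the 3.4° (0.06 rad) limit.

**Checks that fell short or disagreed:**
- A rough line picked by eye in the scene picture put hook A about 7° open. The tip position in that same picture and the wrist rays both put it flat, so I trusted those.
- The hinge block's travel could not be seen. The contact gave about 2–2.6 N per mm at the tool, not the spring's 8 N per mm, which I put down to give in the fingers and arm. That the block was 1.6 mm or more in is therefore inferred from the force alone.
- I did not measure the bystanders at the end; those in the last pictures looked in place, and I felt no contact with any of them.

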